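# Hold the cash-box lock open with its key

### The job

Please get the steel cash box ready for me to open: lift the keyhole cover on its lid and lay it back gently on its stop, then take the big double-bit key from the wooden key block and push it fully home in the lock, easing it past the sticky wafers without forcing it. Turn it a quarter turn clockwise, as far as it goes, and finish while still gripping the key and holding it turned against the spring, so that I can lift the lid. Leave the other keys and the loose things by the box and the block where they are.

Things in the scene. Friction and masses are not known exactly. Their poses are not given: they have to be found in the camera images.
- keyhole_cover (a joint): keyhole cover angle, rad: 0 shut over the lock, grows as it is lifted, 2.0 at its stop, leaning back past upright. Steel plate 50 mm wide (along the hinge), 72 mm from hinge to free edge, 3 mm thick, 0.1 kg. Its hinge is a little stiff: let go between 1.15 and 1.75 rad it stays, below that it falls shut, beyond that it sinks onto its stop
- cover_knob (a point): centre of the cover's ball knob (16 mm ball on a 6 mm stem), 28 mm above the plate: 60 mm from the hinge line along the plate and 29.5 mm off it square to the plate; about 37 mm above the lid when shut. Fingers pointing down and closing along the hinge line can hold the ball while it turns between them. Axes: x along the hinge, y from hinge to free edge, z out of the outer face
- cover_hinge (a point): middle of the keyhole cover's hinge line, 7.5 mm above the lid, 46 mm from the keyhole. Axes are those of the cash box, z up: the hinge runs along x, the shut cover lies on the +y side and swings up and over to the -y side (positive turn about x)
- keyhole (a point): centre of the keyhole at the upper face of the steel lock plate (48 x 44 mm, 4 mm proud of the lid), 100 mm above the table, hidden until the cover is lifted. Slot 16.8 mm along x, 6.8 mm along y in the plate; 15.8 x 5.8 mm in the cylinder below. Axes are those of the cash box, z up; the key goes straight down
- cash_box: grey steel cash box with a lid, 240 mm (x) by 300 mm (y) by 96 mm high, fixed; the keyhole is at (-65, 0) mm, near its front edge, which faces the robot. Origin: centre of its underside
- lock_cylinder (a joint): turn of the lock cylinder, rad: 0 at rest (slot in line with the keyhole), grows clockwise seen from above, stop at 1.57. About 0.13 rad of play on the key. A spring drives it back (0.03 N m at 0, 0.11 N m at the stop). It turns only with the key within 4 mm of fully home, when the thin stem is in the lock plate; a turned key cannot be pulled out
- key_bow (a point): centre of the bow (head) of the double-bit key, the tallest of the three keys in the block; 74 mm above the table at the start, 29 mm above the lock plate when home. Black flat bow 34 mm wide (x), 9 mm thick (y), 28 mm high (z, up along the key): grip it across the 9 mm. The key weighs about 45 g and is alike after a half turn
- key_collar (a point): centre of the underside of the double-bit key's collar (16 mm across, 3 mm thick, 29 mm below the bow's centre). The collar rests on the block's top at the start and on the lock plate when home; then this point is at the keyhole point. Between collar and bow: a neck 7 mm across, 12 mm long. Axes as key_bow
- key_tip (a point): tip of the key's bit, 27 mm below the collar's underside. Under the collar a stem 5 mm across, 8 mm long, then the bit 14 mm wide (x), 4 mm thick (y), 19 mm long, tapered and rounded over its last 7 mm. Two pairs of sprung sticky wafers in the cylinder catch it about 14 and 20 mm below the plate: 5 to 10 N pushes it past them, and a small wiggle about the vertical helps
- key_block: wooden key block, 170 mm (x) by 50 mm (y) by 45 mm high, fixed. Three slots in a row along x, 50 mm apart, the middle one at its centre, each 17 mm (x) by 7 mm, 36 mm deep; the double-bit key stands in one of them, the two locker keys in the others. Origin: centre of its underside
- locker_key_a: flat locker key with a round black head 24 mm across, standing blade down in one slot of the key block; 32 mm of it shows. Origin: on the block's top
- locker_key_b: second flat locker key, same as the first
- tape_roll: roll of paper tape, 84 mm across, 24 mm high, lying on the rear of the cash box's lid. Origin: centre of its underside
- glue_jar: white glue jar, 52 mm across, 68 mm high, on the table just beyond the far end of the key block. Origin: centre of its underside
- brush: flat paint brush, 20 mm wide, 170 mm long, lying across in front of the near end of the key block. Origin: under its middle
There are look-alikes about, which are no part of the job. What is shaped like the part that bears key_bow but yellow is not meant.

How it is judged:
By the outcome, as a careful person would: the job done as asked, in the order asked, and still so for the second after the job is handed in, while the arm keeps its last pose, push and grip.
It also fails if it takes over 67 s, if anything falls off the work surface, if the arm or the gripper's body presses on something with over 40 N, if the wrist force passes 120 N, or if a joint passes its speed limit or range.

### The arm

A 6-joint arm with a two-finger parallel gripper is mounted at the origin on the work surface. World frame = base frame: x ahead of the robot, y to its left, z up, the work surface at z = 0. Lengths are in mm, angles in rad, forces in N, time in s.
With the tool pointing down it reaches from about 350 to 975 mm from the base axis. Payload 7.1 kg.
Tool frame: the origin (TCP) lies on the front face of the gripper's body, between the roots of the fingers; the fingertips stand 80 mm ahead of it and the grasp point (between the pads) lies 61 mm ahead of it (env.tips_ahead is the distance from the TCP to the fingertips, in mm); z points along the fingers, y is the direction in which the jaws open and shut (so a half turn about z gives the same grasp; the last joint's range is limited). The gripper opens to 88 mm and grips with 3 to 60 N. Pads are 20 mm wide; open, the fingers measure 115 mm over their backs; the gripper's body (75 mm by 178 mm) begins 61 mm behind the grasp point.
Start: joints at [-1.14, 0.423, 1.63, -0, 1.089, -0.019], TCP at [271.755, -562.809, 302.675] pointing down, gripper open.
Joint ranges: [-3, 3], [-0.9, 2.11], [0.09, 2.58], [-1.31, 4.45], [0.11, 2.69], [-2.54, 2.54]. Speed limits (rad/s): [2.39, 2.39, 3.01, 3.14, 3.14, 3.14].

### API

Orientations are given as a unit quaternion [x, y, z, w].
In Python, from station import env, set_gripper, viewer, workorder gives the robot as it stands. Calls block until the motion is done:
- env.reach(position, orientation): joint-space move of the TCP to a pose.
- env.move_l(position, rot=None, rate=150, f_stop=None): straight line of the TCP; rot=None keeps the orientation; rate is the mean speed in mm/s. With f_stop (N) it stops when the force on the tool has changed by that much, and returns True; else False.
- env.move_joints(angles): joint-space move.
- set_gripper(opening): finger opening in mm; the grip force is fixed at half the most; returns when the fingers have stopped.
- env.hold(seconds).
- env.ik(position, orientation): joint angles nearest the present ones, or None.
- env.read_state(): the state.
- viewer.camera(name): name is "scene" or "top"; returns the picture (384x512x3 uint8, blue, green, red); there is no depth.
- viewer.camera_params(name): a dict with "fx", "fy", "cx", "cy" (pixels), "pose" (4x4, takes a point from camera to world coordinates). Camera axes: x right, y up, looking along -z (the intrinsics and any distortion apply to the point x, -y, -z); pixel columns grow to the right and rows downward; lengths in mm; the calibration is good to about 2 mm. A picture is of the moment at which its call begins. camera_params takes no time and is no camera call.
A pose or a line that the arm cannot do raises env.IKError and nothing moves.
- workorder.sign_off(): hands the job in, once; it reports no verdict.
The state is a dict: "time_s": time; "qpos": joint angles; "dq": joint speeds; "tau": joint torques, N m; "tool_pos": TCP position; "orientation": TCP orientation; "force": force on the tool from outside, world axes, zero at the start; "wrist_torque": the same for the moment, N m; "width": finger opening in mm.
Only numpy, scipy, OpenCV 4.12 (cv2) and the standard library are available. Lean on these libraries where they do the work, as an engineer would, in place of code of your own. Each camera call takes 0.05 s, during which the arm holds its last target.

## Working session

There is one attempt and no reset: what is moved stays moved. The work goes in short steps, each a Python script; the robot and the scene stay as the last script left them, time stands still between calls to the robot, and variables do not carry over. Pictures are saved under pics/ and viewed, and the job is handed in when it is done.

```bash
ls; mkdir -p pics
python3 - <<'E'
from station import env, viewer
import cv2, numpy as np
np.set_printoptions(precision=4,suppress=True)
for n in("scene","top"):
    im=viewer.camera(n); cv2.imwrite(f"pics/{n}0.png",im); p=viewer.camera_params(n); print({k:v for k,v in p.items()})
print(env.read_state(), env.tips_ahead)
E
```

```text
pics
{'fx': 354.2568426126085, 'fy': 354.2568426126085, 'cx': 259.7582944660739, 'cy': 191.55365994208984, 'pose': array([[  -0.0264,   -0.7024,    0.7113, 1088.7576],
       [   0.9996,   -0.0158,    0.0215,   37.664 ],
       [  -0.0038,    0.7116,    0.7026,  618.5524],
       [   0.    ,    0.    ,    0.    ,    1.    ]])}
{'fx': 382.9426445238612, 'fy': 382.9426445238612, 'cx': 252.384935739255, 'cy': 194.960824222567, 'pose': array([[  0.0085,   0.9891,  -0.1473, 444.4819],
       [ -0.9999,   0.0096,   0.0068,  49.2766],
       [  0.0082,   0.1472,   0.9891, 962.3481],
       [  0.    ,   0.    ,   0.    ,   1.    ]])}
{'time_s': 0.1, 'qpos': array([-1.14  ,  0.4237,  1.6306,  0.    ,  1.0886, -0.019 ]), 'dq': array([-0.    , -0.001 , -0.0027, -0.0001, -0.    ,  0.0007]), 'tau': array([ -0.0014, -54.5623, -27.4326,   0.0645,   0.0188,  -0.    ]), 'tool_pos': array([ 271.5829, -562.4586,  301.9861]), 'orientation': array([ 0.9748,  0.223 , -0.0001, -0.0007]), 'force': array([-0.7194, -0.3301,  0.9421]), 'wrist_torque': array([-0.0434,  0.0099, -0.0076]), 'width': 87.70553402485571} 80.0
```

View pics/scene0.png

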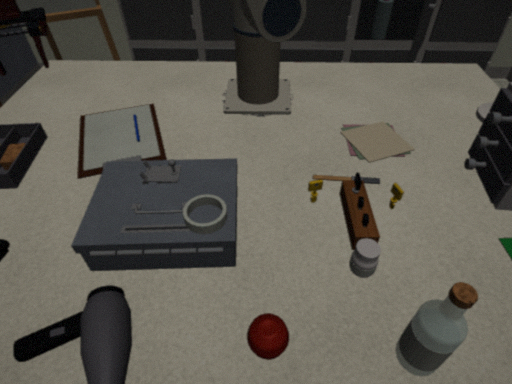

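View pics/top0.png

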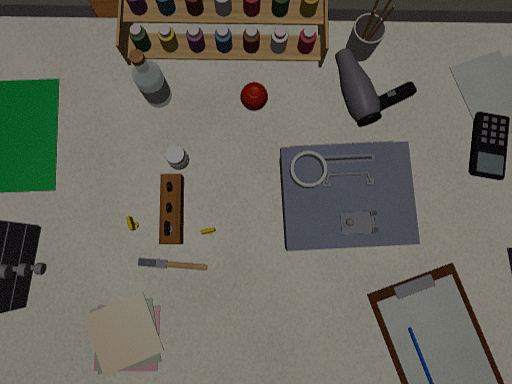

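Run:
```python
import cv2
a=cv2.imread("pics/top0.png");s=cv2.imread("pics/scene0.png")
f=lambda im,x,y,w,h,k:cv2.convertScaleAbs(cv2.resize(im[y:y+h,x:x+w],None,fx=k,fy=k,interpolation=cv2.INTER_CUBIC),alpha=1.6)
cv2.imwrite("pics/t_box.png",f(a,270,130,160,130,4.6))
cv2.imwrite("pics/t_blk.png",f(a,120,140,100,140,4.2))
cv2.imwrite("pics/s_box.png",f(s,70,145,180,130,4.4))
cv2.imwrite("pics/s_blk.png",f(s,300,165,110,115,5))
```

```text
(no output)
```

View pics/t_box.png

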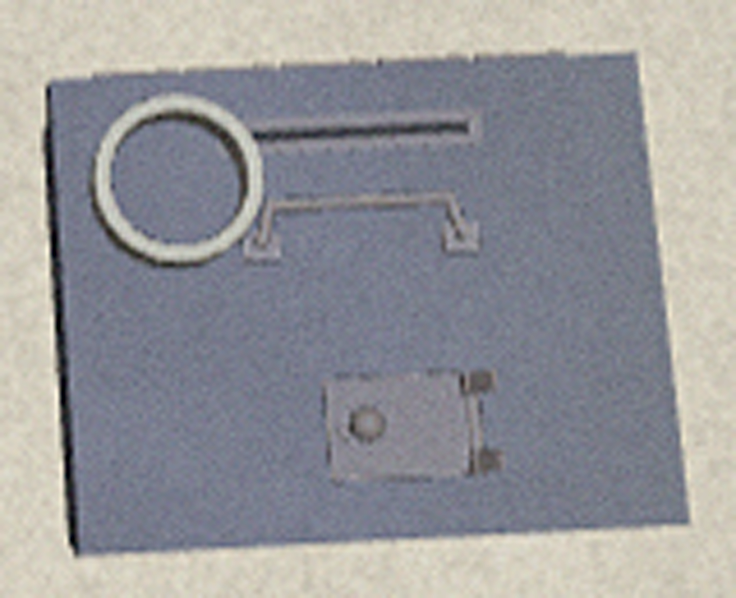

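View pics/t_blk.png

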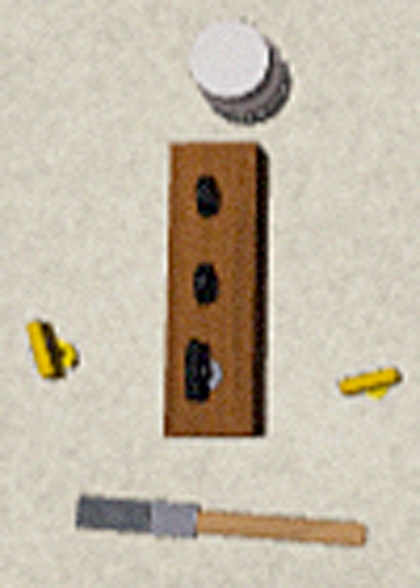

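View pics/s_box.png

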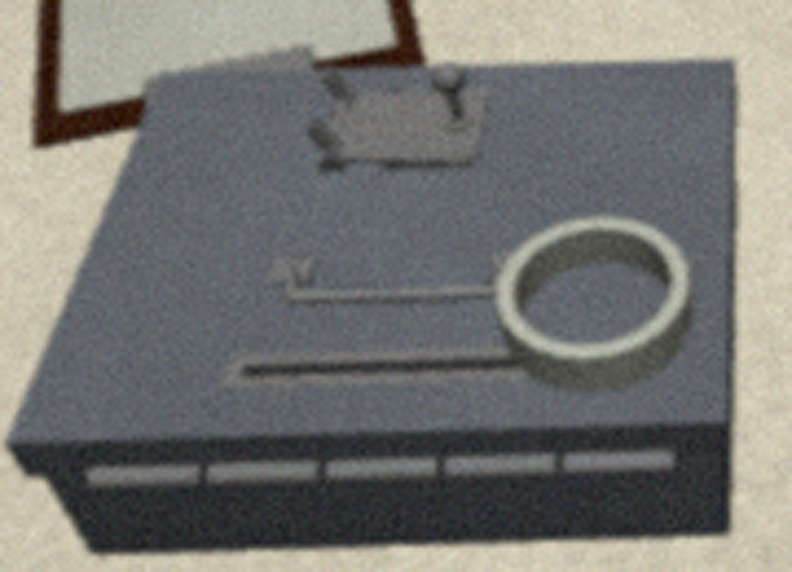

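View pics/s_blk.png

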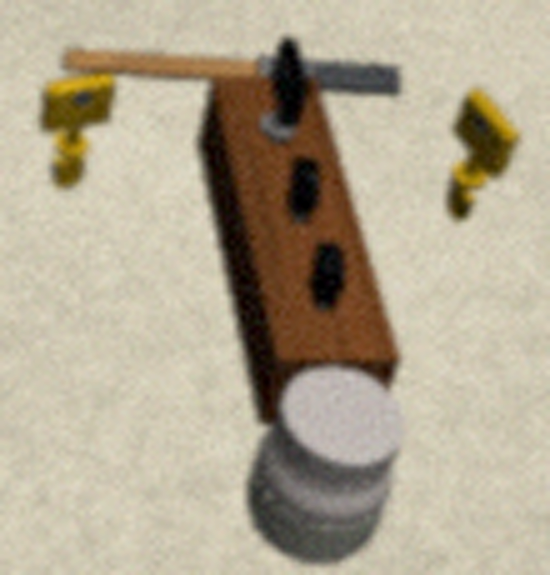

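```bash
cat > h.py <<'E'
import cv2, numpy as np
from scipy.optimize import least_squares
from scipy.spatial.transform import Rotation as R
np.set_printoptions(precision=3,suppress=True)
from station import env,set_gripper,viewer,workorder
P={n:viewer.camera_params(n) for n in("scene","top")}
def ray(n,uv):
    p=P[n];T=np.array(p["pose"]);d=np.array([(uv[0]-p["cx"])/p["fx"],-(uv[1]-p["cy"])/p["fy"],-1.])
    return T[:3,3],T[:3,:3]@d
def onz(n,uv,z):
    o,d=ray(n,uv);return o+d*(z-o[2])/d[2]
def proj(n,X):
    p=P[n];T=np.array(p["pose"]);c=(np.asarray(X,float)-T[:3,3])@T[:3,:3]
    return np.stack([p["cx"]+p["fx"]*c[...,0]/-c[...,2],p["cy"]-p["fy"]*c[...,1]/-c[...,2]],-1)
def tri(u1,u2):
    (o1,d1),(o2,d2)=ray("scene",u1),ray("top",u2)
    s=np.linalg.lstsq(np.stack([d1,-d2],1),o2-o1,rcond=None)[0]
    a,b=o1+s[0]*d1,o2+s[1]*d2;return (a+b)/2,np.linalg.norm(a-b)
def down(yaw):  # tool y axis at angle yaw in world xy, z down
    c,s=np.cos(yaw),np.sin(yaw);y=np.array([c,s,0]);z=np.array([0,0,-1.]);x=np.cross(y,z)
    return R.from_matrix(np.stack([x,y,z],1)).as_quat()
def snap(n,name,box=None,k=1,al=1.6):
    im=viewer.camera(n);cv2.imwrite(f"pics/{name}_raw.png",im)
    if box: x,y,w,h=box;im=im[y:y+h,x:x+w]
    cv2.imwrite(f"pics/{name}.png",cv2.convertScaleAbs(cv2.resize(im,None,fx=k,fy=k,interpolation=cv2.INTER_CUBIC),alpha=al));
E
python3 - <<'E'
from h import *
c=lambda x,y,ox,oy,k:np.array([x/k+ox,y/k+oy])
B=lambda x,y:c(x,y,270,130,4.6); S=lambda x,y:c(x,y,70,145,4.4)
tc=[B(48,82),B(637,55),B(688,523),B(75,553)]
W=np.array([onz("top",u,96)[:2] for u in tc]);print("top corners",W)
sc=[S(733,420),S(10,443),S(734,62)]
print("scene corners(rear left y+, rear right, front left)",np.array([onz("scene",u,96)[:2] for u in sc]))
print("edges",[np.linalg.norm(W[i]-W[(i+1)%4]) for i in range(4)])
print("knob",tri(S(449,80),B(368,421)))
# block: key bow
Kt=lambda x,y:c(x,y,120,140,4.2);Ks=lambda x,y:c(x,y,300,165,5)
bt=[Kt(170,143),Kt(257,143),Kt(254,435),Kt(165,435)]
print("block top",np.array([onz("top",u,45)[:2] for u in bt]))
bs=[Ks(280,362),Ks(398,358),Ks(318,85),Ks(210,85)]
print("block scene",np.array([onz("scene",u,45)[:2] for u in bs]))
print("bow tri",tri(Ks(290,80),Kt(197,370)))
E
```

```text
top corners [[ 685.234  -21.155]
 [ 702.635 -321.438]
 [ 466.164 -334.265]
 [ 449.055  -33.775]]
scene corners(rear left y+, rear right, front left) [[ 688.863  -17.585]
 [ 707.775 -316.236]
 [ 453.945  -34.215]]
edges [np.float64(300.78679377418877), np.float64(236.81816647499357), np.float64(300.9761394939257), np.float64(236.5155484226521)]
knob (array([ 511.797, -168.446,  130.045]), np.float64(2.4815775029560503))
block top [[630.44  267.36 ]
 [630.953 216.958]
 [462.791 212.624]
 [462.355 262.819]]
block scene [[636.38  219.439]
 [633.194 267.808]
 [470.368 264.866]
 [471.507 213.853]]
bow tri (array([497.592, 241.007,  72.998]), np.float64(1.4399064432363773))
```

```bash
cat >> h.py <<'E'
BY=0.056
KH=np.array([513.,-180.,100.])
def bx(v): # box-dir vector to world
    c,s=np.cos(BY),np.sin(BY);return np.array([c*v[0]-s*v[1],s*v[0]+c*v[1],v[2]])
def tcp(grasp): return np.asarray(grasp,float)+[0,0,61]
E
python3 - <<'E'
from h import *
s=env.read_state();print(R.from_quat(s["orientation"]).as_matrix())
knob=np.array([512,-167.4,132.])
for name,p,y in [("knob",knob,BY),("key",[498.5,240,74],np.pi/2+.027),("lock",KH+[0,0,29],np.pi/2+BY),("turn",KH+[0,0,29],BY+np.pi/2-1.75)]:
    for k in(0,np.pi):
        print(name,k,env.ik(tcp(p),down(y+k)))
E
```

```text
[[ 0.901  0.435 -0.001]
 [ 0.435 -0.901  0.001]
 [ 0.    -0.001 -1.   ]]
knob 0 [-0.338  0.455  1.894 -0.     0.793 -0.394]
knob 3.141592653589793 None
key 0 [ 0.427  0.568  1.88  -0.     0.693 -1.171]
key 3.141592653589793 [ 0.427  0.568  1.88  -0.     0.693  1.971]
lock 0 [-0.359  0.466  1.884 -0.     0.792 -1.986]
lock 3.141592653589793 [-0.359  0.466  1.884 -0.     0.792  1.155]
turn 0 [-0.359  0.466  1.884 -0.     0.792 -0.236]
turn 3.141592653589793 None
```

Run:
```python
from h import *
set_gripper(40)
env.reach(tcp([512,-167.4,190]),down(BY))
s=env.read_state();print(s["time_s"],s["tool_pos"],s["force"],s["width"])
snap("top","k1t",(270,130,160,130),4.6);snap("scene","k1s",(70,95,180,130),4.4)
for n in P: print(n,proj(n,s["tool_pos"]-[0,0,80]),proj(n,[512,-167.4,132]))
```

```text
2.675 [ 512.038 -168.245  251.174] [ 0.127 -0.114  0.685] 39.93079906088847
scene [167.949 147.827] [171.756 162.467]
top [354.452 219.923] [349.169 221.428]
```

View pics/k1t.png

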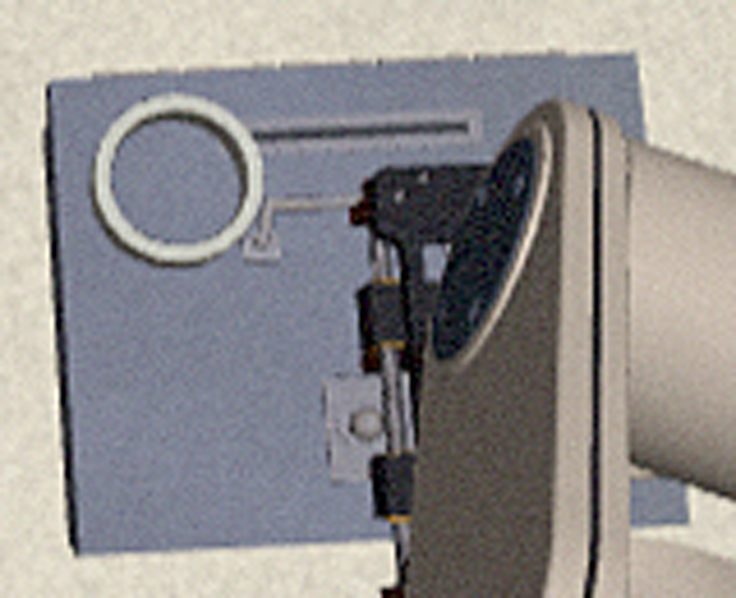

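View pics/k1s.png

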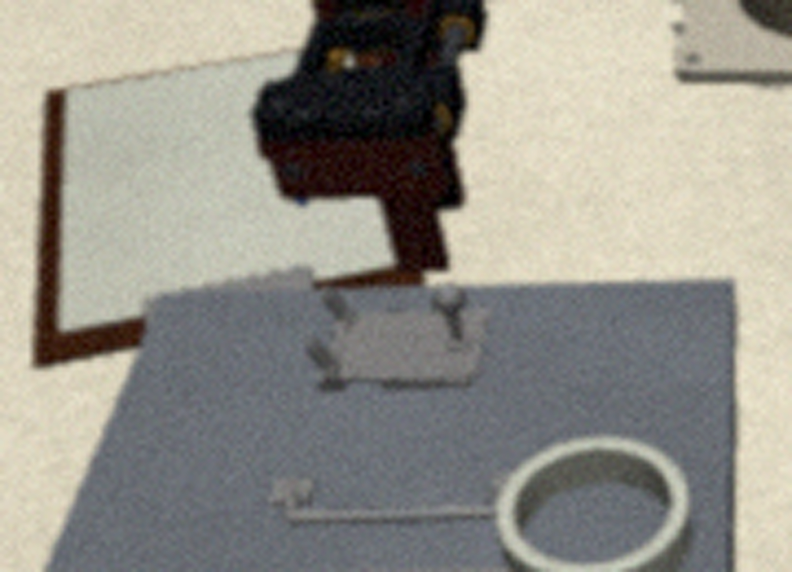

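Run:
```python
from h import *
for dx in (20,33.5):
  for dy in(-10,10):
    X=np.array([512.04,-168.245,171.2])+bx([dx,dy,0]); print(dx,dy,X,proj("scene",X), (proj("scene",X)-[70,95])*4.4)
print((proj("top",KH+[0,0,0])-[270,130])*4.6)
```

```text
20 -10 [ 532.568 -177.11   171.2  ] [161.432 154.015] [402.302 259.665]
20 10 [ 531.449 -157.141  171.2  ] [171.389 153.801] [446.113 258.725]
33.5 -10 [ 546.047 -176.354  171.2  ] [160.294 158.267] [397.292 278.376]
33.5 10 [ 544.928 -156.386  171.2  ] [170.387 158.049] [441.702 277.414]
[372.913 423.907]
```

Run:
```python
from h import *
print(env.move_l(tcp([512,-167.5,133]),rate=60,f_stop=6))
s=env.read_state();print(s["time_s"],s["tool_pos"],s["force"])
snap("scene","k2s",(90,105,150,110),5)
set_gripper(0)
s=env.read_state();print(s["time_s"],s["tool_pos"],s["force"],s["wrist_torque"],s["width"])
snap("scene","k3s",(90,105,150,110),5)
```

```text
False
3.875 [ 512.241 -167.578  194.339] [-0.632  1.113 -1.068]
4.4667 [ 511.93  -167.508  194.115] [-1.266 -0.049  1.566] [-0.076  0.126  0.022] 13.961211181135342
```

View pics/k2s.png

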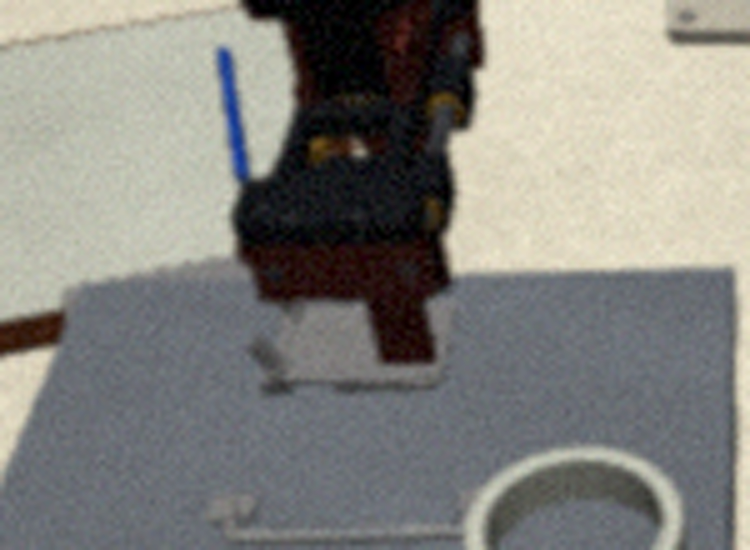

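View pics/k3s.png

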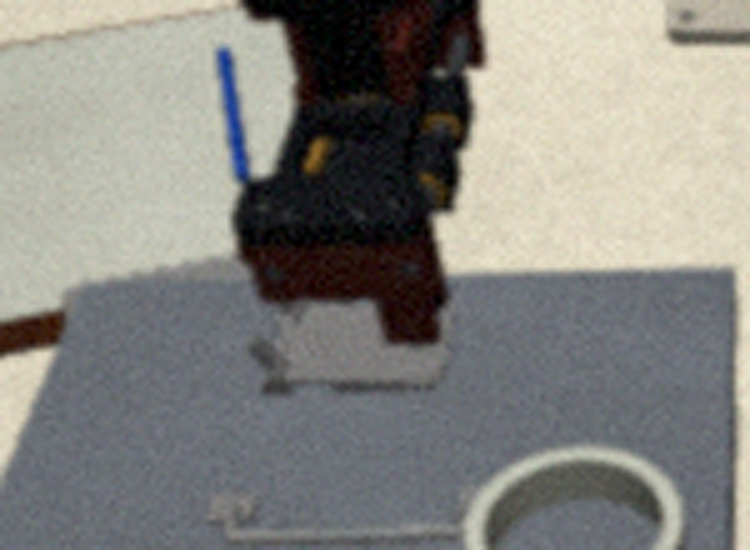

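```bash
cat >> h.py <<'E'
G0=np.array([511.95,-167.5,133.1])
def arc(a):
    r=np.hypot(60,29.5);f=np.arctan2(29.5,60)
    d=[0,r*(np.cos(f+a)-np.cos(f)),r*(np.sin(f+a)-np.sin(f))]
    return G0+bx(d)
E
python3 - <<'E'
from h import *
for a in (.15,.3,.45,.6):
    st=env.move_l(tcp(arc(a)),rate=40,f_stop=12)
    s=env.read_state();print(a,st,s["time_s"],s["tool_pos"]-tcp(arc(a)),s["force"],s["width"])
    if st:break
snap("scene","k4s",(90,85,150,110),5)
E
```

```text
0.15 False 4.9167 [-0.03  -0.118  0.141] [-0.035  1.079 -0.993] 13.841160835735522
0.3 False 5.3167 [-0.037 -0.267  0.146] [-0.026 -0.067 -1.615] 14.076764020689748
0.45 False 5.7167 [ 0.014 -0.247  0.175] [ 0.89   0.013 -1.169] 14.229749404449679
0.6 False 6.1167 [ 0.009 -0.261  0.164] [ 0.279  2.005 -1.419] 14.350776438273403
```

View pics/k4s.png

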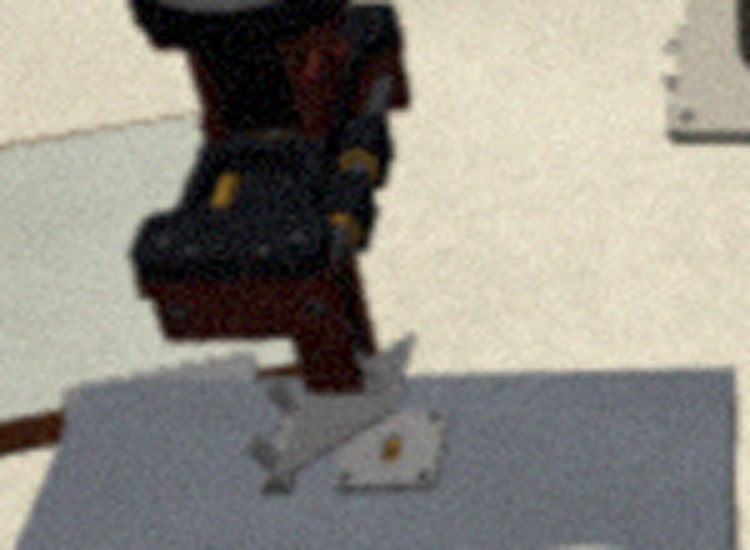

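Cover is lifting (≈0.6 rad); the lock plate with its keyhole shows at crop (392,448). Continue.

Run:
```python
from h import *
for a in (.75,.9,1.05,1.2,1.35,1.5,1.65,1.8,1.88,1.94,1.98):
    st=env.move_l(tcp(arc(a)),rate=40 if a<1.7 else 20,f_stop=10)
    s=env.read_state();print(a,st,s["time_s"],s["tool_pos"]-tcp(arc(a)),s["force"],s["width"])
    if st:break
snap("scene","k5s",(70,85,150,110),5)
```

```text
0.75 False 6.5667 [ 0.048 -0.305  0.179] [ 1.092  1.705 -0.485] 13.916988654218846
0.9 False 6.9667 [ 0.062 -0.344  0.159] [-0.169  1.464  1.502] 14.058358437737718
1.05 False 7.3667 [ 0.117 -0.386  0.163] [0.722 1.606 2.834] 14.08944338785143
1.2 False 7.7667 [ 0.165 -0.255  0.212] [1.009 1.847 5.164] 14.088037205036153
1.35 False 8.1667 [ 0.182 -0.197  0.245] [0.404 0.176 5.352] 13.839618250204571
1.5 False 8.5667 [ 0.217 -0.377  0.29 ] [ 0.786 -0.853  5.1  ] 14.169309092054236
1.65 False 8.9667 [ 0.282 -0.584  0.332] [-0.885 -1.526  5.56 ] 14.002398837186583
1.8 False 9.6167 [ 0.314 -0.634  0.407] [-0.948 -2.225  5.765] 14.217112973068094
1.88 False 10.0333 [ 0.303 -0.659  0.382] [ 0.187 -2.702  5.343] 14.436318298209317
1.94 False 10.3833 [ 0.331 -0.608  0.358] [ 0.352 -4.403  4.86 ] 14.424611729824031
1.98 False 10.6667 [ 0.317 -0.563  0.38 ] [-0.053 -3.613  4.512] 14.145743723124037
```

View pics/k5s.png

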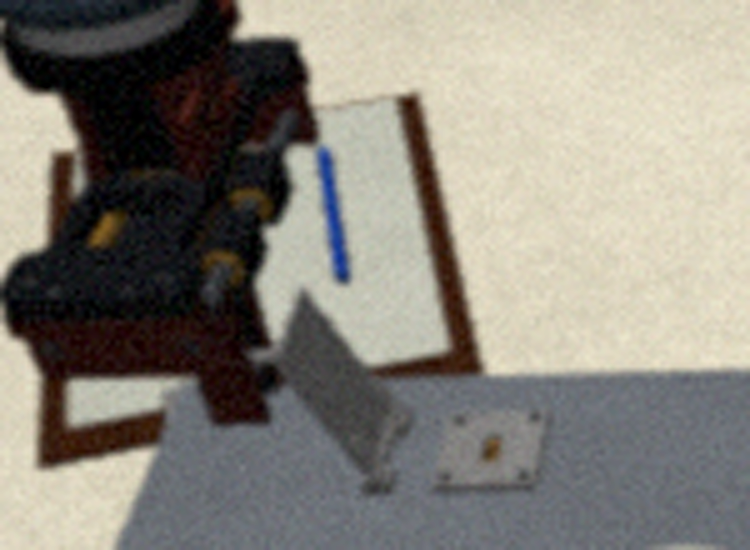

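Run:
```python
from h import *
for a in (2.01,2.04):
    st=env.move_l(tcp(arc(a)),rate=10,f_stop=5)
    s=env.read_state();print(a,st,s["time_s"],s["tool_pos"]-tcp(arc(a)),s["force"],s["width"])
    if st:break
set_gripper(34); env.hold(.2)
s=env.read_state();print(s["time_s"],s["tool_pos"],s["force"],s["width"])
p=s["tool_pos"]; 
env.move_l(p+[0,0,110],rate=120)
# get out of the way toward the block
env.reach(tcp([498,240,150]),down(np.pi/2+.027))
s=env.read_state();print(s["time_s"],s["tool_pos"],s["force"],s["width"])
snap("scene","k6s",(70,105,150,110),5);snap("top","k6t",(300,180,120,90),6)
snap("scene","b6s",(290,100,130,130),4.5);snap("top","b6t",(110,150,130,110),5)
```

```text
2.01 False 11.0667 [ 0.348 -0.52   0.453] [ 0.61  -4.627  4.748] 14.149015578294058
2.04 False 11.4167 [ 0.304 -0.469  0.362] [ 0.735 -4.57   5.161] 14.122953268327855
12.1417 [ 518.317 -280.759  204.785] [ 0.297  0.409 -0.284] 33.54331427104354
15.1333 [498.563 239.368 211.208] [-0.206  0.081 -0.225] 33.97200090148796
```

View pics/k6s.png

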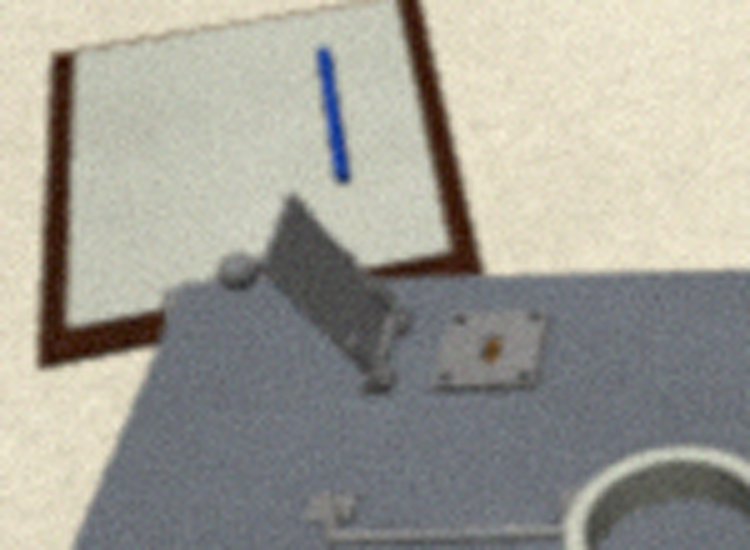

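View pics/k6t.png

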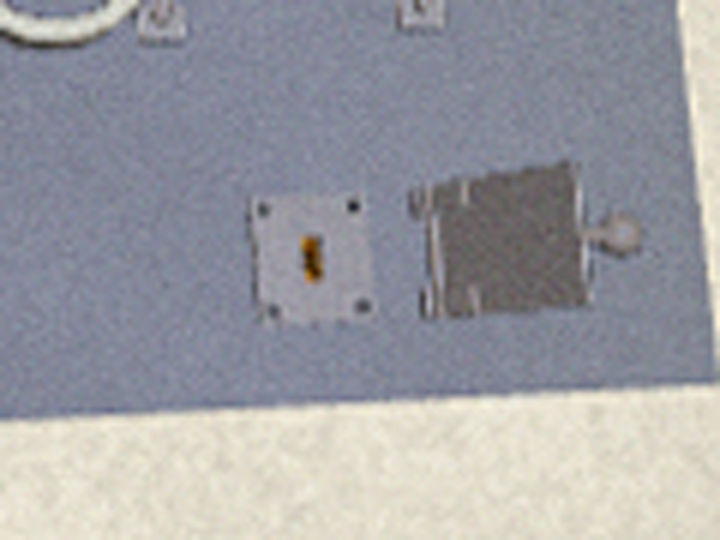

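View pics/b6s.png

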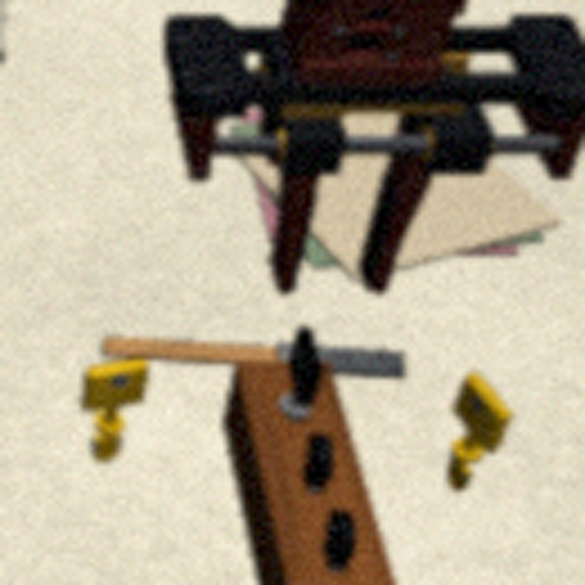

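View pics/b6t.png

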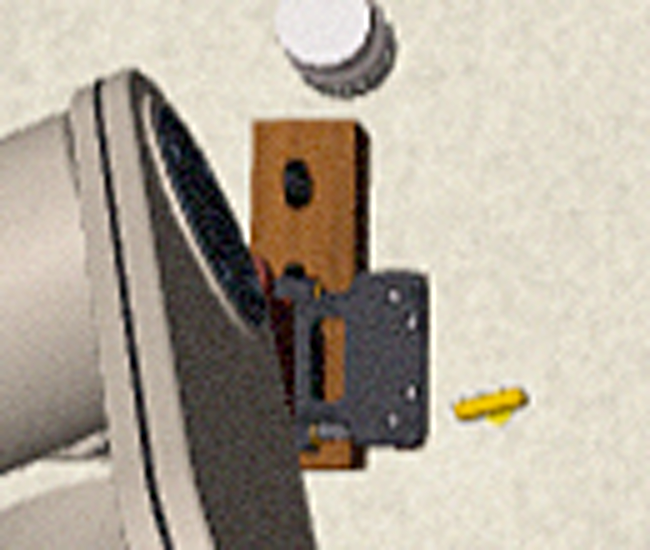

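Run:
```python
from h import *
s=env.read_state();T=s["tool_pos"]-[0,0,80]
print("tip pred",proj("scene",T),proj("scene",T+[10,0,0]))
Bs=lambda x,y:np.array([x/4.5+290,y/4.5+100])
print("tip obs",Bs(285,290),Bs(375,290),Bs(330,290))
print("pred fingers",proj("scene",T+[10,17,0]),proj("scene",T+[10,-17,0]))
# keyhole via orange centroid + lock plate
for n,box in (("scene",(140,155,50,35)),("top",(330,200,60,50))):
    im=cv2.imread(f"pics/k6{n[0]}_raw.png");x,y,w,h=box
    c=im[y:y+h,x:x+w];hsv=cv2.cvtColor(c,cv2.COLOR_BGR2HSV)
    m=(hsv[...,1]>120)&(hsv[...,0]<30)
    ys,xs=np.nonzero(m);print(n,"orange",xs.size,xs.mean()+x,ys.mean()+y,onz(n,(xs.mean()+x,ys.mean()+y),98))
S=lambda x,y:np.array([x/5+70,y/5+105]);Tt=lambda x,y:np.array([x/6+300,y/6+180])
print("hole tri",tri(S(491,350),Tt(313,259)))
print("scene plate corners",np.array([onz("scene",S(*q),100) for q in((549,313),(455,308),(434,386),(535,388))]))
print("top plate corners",np.array([onz("top",Tt(*q),100) for q in((250,200),(367,197),(377,316),(262,323))]))
print("hole z100 scene/top",onz("scene",S(491,350),100),onz("top",Tt(313,259),100))
print("hub knob",tri(S(239,271),Tt(621,234)))
# bow again on initial images: bow top edges
Kt=lambda x,y:np.array([x/4.2+120,y/4.2+140]);Ks=lambda x,y:np.array([x/5+300,y/5+165])
print("bow scene@74",onz("scene",Ks(289,80),74),"top@74",onz("top",Kt(197,370),74))
```

```text
tip pred [362.141 161.356] [362.987 164.383]
tip obs [353.333 164.444] [373.333 164.444] [363.333 164.444]
pred fingers [371.058 164.497] [354.923 164.27 ]
scene orange 53 158.1320754716981 158.79245283018867 [ 459.253 -215.945   98.   ]
top orange 17 351.4117647058824 222.8235294117647 [ 511.65  -181.266   98.   ]
hole tri (array([ 511.008, -182.959,   94.986]), np.float64(1.567182202413426))
scene plate corners [[ 491.445 -159.219  100.   ]
 [ 488.954 -202.156  100.   ]
 [ 540.18  -199.636  100.   ]
 [ 540.459 -156.035  100.   ]]
top plate corners [[ 532.798 -159.251  100.   ]
 [ 534.349 -203.559  100.   ]
 [ 489.579 -205.82   100.   ]
 [ 486.581 -162.557  100.   ]]
hole z100 scene/top [ 516.674 -180.018  100.   ] [ 510.735 -182.417  100.   ]
hub knob (array([ 517.075, -280.165,  143.47 ]), np.float64(2.6166501864482967))
bow scene@74 [498.616 240.937  74.   ] top@74 [497.426 240.063  74.   ]
```

Run:
```python
from h import *
q=down(np.pi/2+.027)
env.move_l(tcp([498.3,240.2,100]),rate=100)
print(env.move_l(tcp([498.3,240.2,74]),rate=50,f_stop=6))
s=env.read_state();print(s["time_s"],s["tool_pos"],s["force"])
set_gripper(0); env.hold(.15)
s=env.read_state();print(s["time_s"],s["tool_pos"],s["force"],s["wrist_torque"],s["width"])
snap("scene","g1s",(290,100,130,130),4.5)
```

```text
False
16.65 [498.252 240.178 134.794] [-0.126  0.465  0.508]
17.3083 [498.397 240.245 135.176] [ 0.279 -1.054  1.88 ] [ 0.043 -0.077  0.05 ] 8.766792263247362
```

View pics/g1s.png

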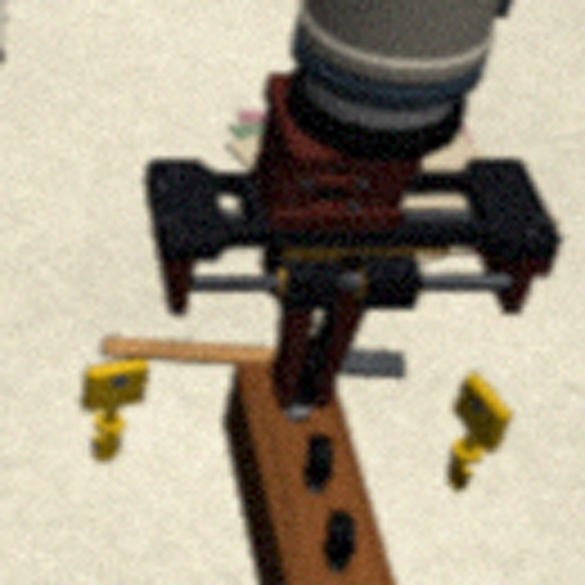

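Run:
```python
from h import *
env.move_l(tcp([498.3,240.2,145]),rate=80)
s=env.read_state();print(s["time_s"],s["tool_pos"],s["force"],s["width"])
env.move_l(tcp([498.3,240.2,195]),rate=120)
q=down(np.pi/2+BY)
env.reach(tcp([512.7,-180.5,195]),q)
env.move_l(tcp([512.7,-180.5,168]),rate=60)
env.hold(.2)
s=env.read_state();print(s["time_s"],s["tool_pos"],s["force"],s["width"],s["qpos"])
snap("scene","h1s",(120,90,110,100),6);snap("top","h1t",(300,170,120,100),6)
T=s["tool_pos"]-[0,0,61+56]
print([ (proj("scene",T)-[120,90])*6,(proj("top",T)-[300,170])*6])
```

```text
18.4 [498.018 240.065 205.581] [ 0.497  0.926 -0.572] 8.57468716321287
21.3167 [ 512.877 -180.607  229.32 ] [ 0.246 -0.011 -0.758] 9.204728644256273 [-0.36   0.405  1.864  0.     0.872 -1.987]
[array([283.481, 477.644]), array([316.787, 310.712])]
```

View pics/h1s.png

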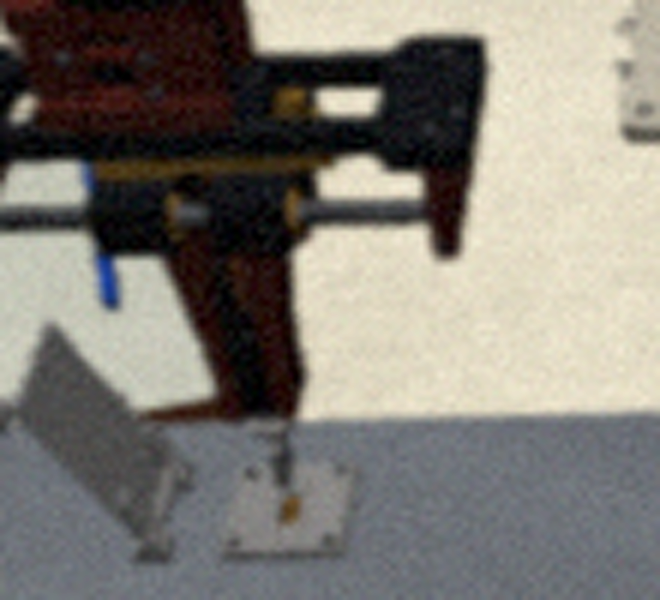

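View pics/h1t.png

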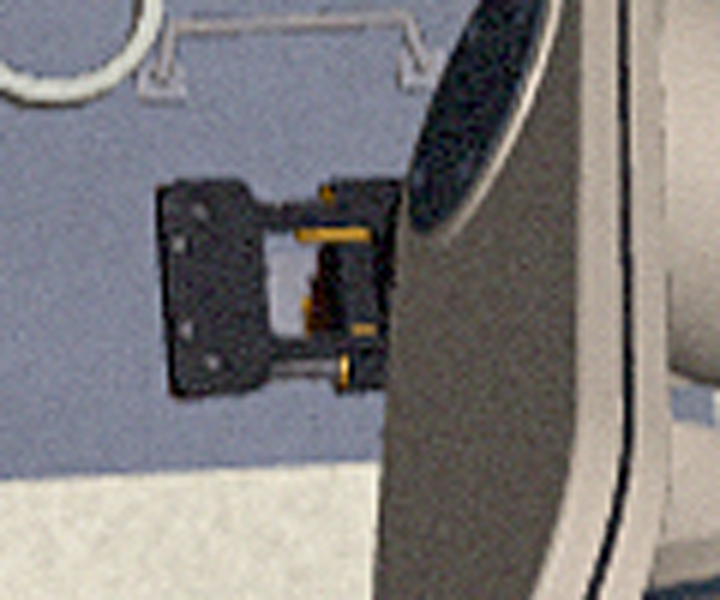

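Run:
```python
from h import *
s=env.read_state();T=s["tool_pos"]-[0,0,117]
H=T.copy();H[2]=100
f=lambda X:(proj("scene",X)-[148,150])*16
for n,X in(("tip",T),("tipfront",T+bx([7,0,7])),("tipback",T+bx([-7,0,7])),("hole",H),("h+x",H+bx([8.4,0,0])),("h-x",H-bx([8.4,0,0])),("+y1",H+bx([0,1,0])),("+x1",H+bx([1,0,0]))):print(n,f(X))
im=cv2.imread("pics/h1s_raw.png")[150:187,148:188]
cv2.imwrite("pics/h1z.png",cv2.convertScaleAbs(cv2.resize(im,None,fx=16,fy=16,interpolation=cv2.INTER_CUBIC),alpha=1.6))
```

```text
tip [308.077 313.64 ]
tipfront [290.151 308.573]
tipback [306.474 240.824]
hole [324.852 381.289]
h+x [315.359 422.364]
h-x [334.2  340.84]
+y1 [332.162 381.124]
+x1 [323.729 386.146]
```

View pics/h1z.png

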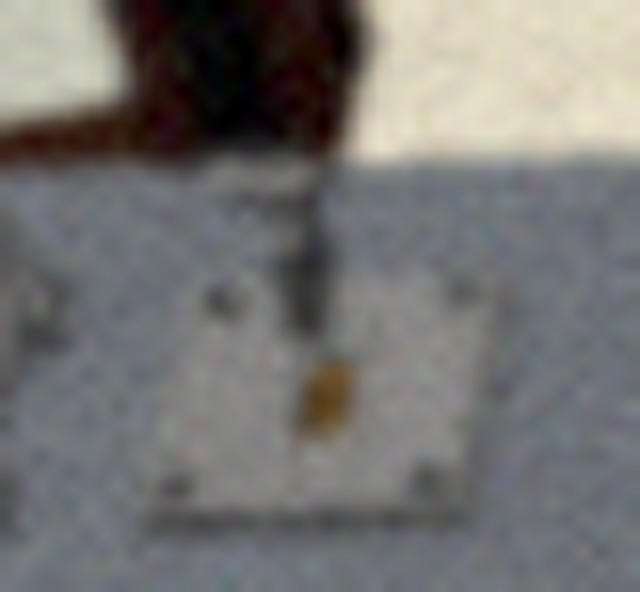

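Run:
```python
from h import *
s=env.read_state();T=s["tool_pos"]-[0,0,117]
f=lambda X:(proj("scene",X)-[148,150])*16
b=lambda v:T+bx(v)
th=np.linspace(0,2*np.pi,60)
c=np.array([f(b([8*np.cos(t),8*np.sin(t),27])) for t in th]);c2=np.array([f(b([8*np.cos(t),8*np.sin(t),30])) for t in th])
print("collar under",c.min(0),c.max(0),"upper",c2.min(0),c2.max(0))
print("fingertip +y outer front",[f(b([10,d,37])) for d in(4.5,14,18)],"-y",[f(b([10,-d,37])) for d in(4.5,14)])
print("bit front edge top/bot", f(b([7,-2,19])),f(b([7,2,19])),f(b([7,0,7])),f(b([3,0,0])),f(b([0,0,0])))
```

```text
collar under [208.423 121.467] [331.246 198.622] upper [203.884 103.914] [327.065 181.019]
fingertip +y outer front [array([277.54 , 148.586]), array([350.914, 146.991]), array([381.797, 146.32 ])] -y [array([207.996, 150.097]), array([134.555, 151.693])]
bit front edge top/bot [257.856 240.517] [288.153 239.85 ] [290.151 308.573] [304.619 328.213] [308.077 313.64 ]
```

Run:
```python
from h import *
x,y=513.3,-180.6
env.move_l(tcp([x,y,158]),rate=40)
s=env.read_state();f0=s["force"]
for z in (155,152,150):
    st=env.move_l(tcp([x,y,z]),rate=12,f_stop=3)
    s=env.read_state();print(z,st,s["time_s"],s["tool_pos"]-tcp([0,0,0]),s["force"]-f0,s["wrist_torque"])
    if st:break
snap("scene","i1s",(148,150,40,37),16)
```

```text
155 False 22.2167 [ 513.291 -180.608  154.971] [-0.6   -1.411  0.675] [ 0.05  -0.149 -0.016]
152 False 22.6167 [ 513.266 -180.585  151.887] [-1.373 -0.101 -0.029] [ 0.077 -0.165  0.021]
150 False 22.9333 [ 513.286 -180.653  149.93 ] [-0.208 -0.842  0.272] [ 0.004 -0.219 -0.004]
```

View pics/i1s.png

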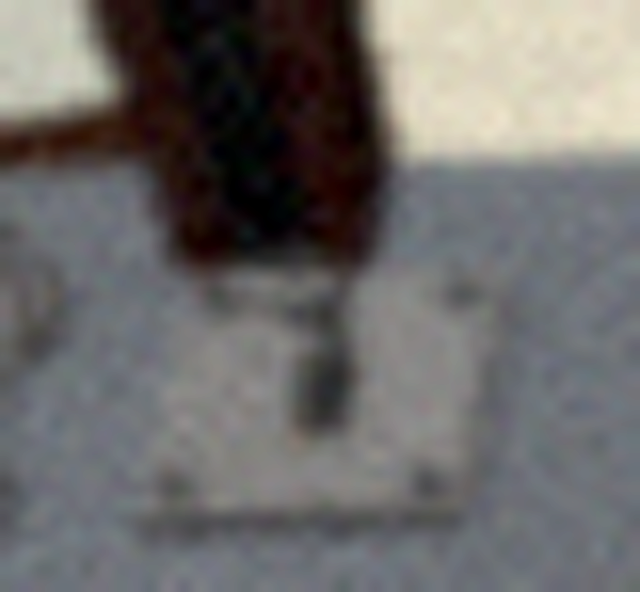

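Run:
```python
from h import *
c=np.array([513.3,-180.6,148.0])
st=env.move_l(tcp(c),rate=10,f_stop=4);s=env.read_state();print(st,s["tool_pos"]-tcp([0,0,0]),s["force"])
f0=s["force"]
for ax in((1,0,0),(0,1,0)):
    e=[]
    for sg in(1,-1):
        st=env.move_l(tcp(c+sg*4*bx(ax)),rate=12,f_stop=3.5)
        s=env.read_state();d=(s["tool_pos"]-tcp(c))@bx(ax);e.append(d)
        print(ax,sg,st,d,s["force"]-f0,s["time_s"])
        env.move_l(tcp(c),rate=20)
    c=c+bx(ax)*(e[0]+e[1])/2;print("c",c)
    env.move_l(tcp(c),rate=20)
s=env.read_state();print(s["tool_pos"],s["force"],s["width"],s["time_s"])
```

```text
False [ 513.34  -180.674  147.918] [ 0.428 -1.875 -0.317]
(1, 0, 0) 1 True 1.290455329337314 [-1.007  1.03   1.839] 23.6083
(1, 0, 0) -1 True -2.0737031867490443 [1.387 1.667 1.189] 24.1583
c [ 512.909 -180.622  148.   ]
(0, 1, 0) 1 True 0.22964570842292467 [-0.539  0.278  0.596] 24.8833
(0, 1, 0) -1 True -2.214510661156758 [-0.34   3.719  0.691] 25.4417
c [ 512.965 -181.613  148.   ]
[ 512.998 -181.551  208.992] [0.544 0.053 0.285] 8.690057868515117 25.9667
```

```bash
cat >> h.py <<'E'
C=np.array([512.97,-181.6])
E
python3 - <<'E'
from h import *
z=148.;y0=np.pi/2+BY;f0=env.read_state()["force"]
k=0;n=0
while z>140.2 and n<20:
    n+=1
    z-=1.0;k+=1
    st=env.move_l(tcp([*C,z]),rot=down(y0+0.03*(-1)**k),rate=14,f_stop=9)
    s=env.read_state();zz=s["tool_pos"][2]-61
    print(z,st,round(zz,2),s["force"]-f0,s["wrist_torque"],s["time_s"])
    if st: z=zz
    if abs(s["force"]-f0)[:2].max()>8: break
E
```

```text
147.0 False 146.96 [-0.451 -0.295  0.035] [ 0.019 -0.164 -0.047] 26.2167
146.0 False 146.02 [-0.526 -1.127  0.781] [ 0.085 -0.093 -0.011] 26.4667
145.0 False 145.01 [-0.64   0.589 -0.377] [ 0.031 -0.165  0.017] 26.7167
144.0 False 144.04 [-0.901 -0.146 -1.165] [ 0.056 -0.161 -0.048] 26.9667
143.0 False 142.99 [-0.825  0.81  -0.384] [ 0.069 -0.131  0.039] 27.2167
142.0 False 142.0 [-0.889 -0.684 -0.639] [ 0.049 -0.125 -0.013] 27.4667
141.0 False 141.02 [ 0.204  0.646 -0.612] [ 0.084 -0.147 -0.013] 27.7167
140.0 False 140.0 [-0.406 -0.441  0.232] [ 0.053 -0.121  0.012] 27.9667
```

Run:
```python
from h import *
z=140.;y0=np.pi/2+BY;f0=env.read_state()["force"]
k=0;n=0
while z>130.2 and n<24:
    n+=1
    z-=1.0;k+=1
    st=env.move_l(tcp([*C,z]),rot=down(y0+0.03*(-1)**k),rate=14,f_stop=10)
    s=env.read_state();zz=s["tool_pos"][2]-61
    print(z,st,round(zz,2),s["force"]-f0,s["wrist_torque"],s["time_s"])
    if st: z=zz
    if abs(s["force"]-f0)[:2].max()>8: break
snap("scene","i2s",(138,130,50,50),11)
```

```text
139.0 False 139.16 [0.078 0.578 1.509] [ 0.021 -0.004 -0.017] 28.2167
138.0 False 138.22 [-0.116  0.028  1.624] [-0.005 -0.071 -0.021] 28.4667
137.0 False 137.25 [-0.488 -0.387  2.289] [ 0.005 -0.142  0.039] 28.7167
136.0 False 136.08 [0.466 0.005 1.79 ] [ 0.008 -0.255  0.007] 28.9667
135.0 False 134.77 [ 0.548  0.478 -1.088] [ 0.051 -0.376 -0.003] 29.2167
134.0 False 133.79 [ 0.711  0.632 -1.528] [-0.126 -0.338 -0.017] 29.4667
133.0 False 133.01 [ 0.256 -0.17   1.114] [ 0.029 -0.199 -0.007] 29.7167
132.0 False 132.19 [-0.705 -0.083  3.12 ] [ 0.035 -0.053 -0.013] 29.9667
131.0 False 131.21 [-0.487 -0.182  3.722] [ 0.003 -0.052 -0.021] 30.2167
130.0 False 130.02 [ 0.109 -0.01   2.868] [ 0.058 -0.13   0.02 ] 30.4667
```

View pics/i2s.png

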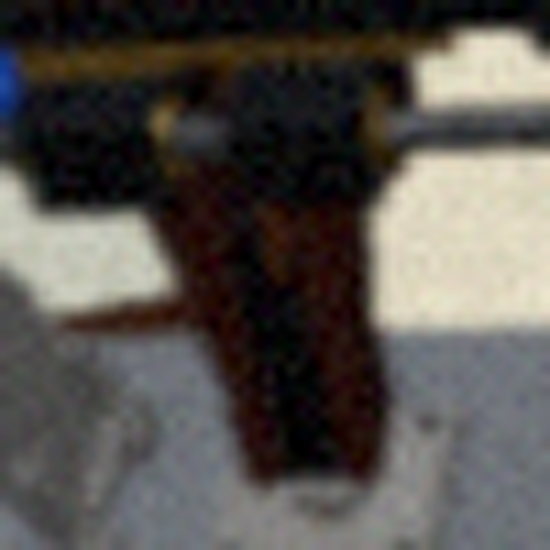

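Run:
```python
from h import *
z=130.;y0=np.pi/2+BY;f0=env.read_state()["force"]
k=0;n=0
while z>126 and n<12:
    n+=1
    z-=.7;k+=1
    st=env.move_l(tcp([*C,z]),rot=down(y0+0.03*(-1)**k),rate=10,f_stop=10)
    s=env.read_state();zz=s["tool_pos"][2]-61
    print(round(z,2),st,round(zz,2),s["force"],s["wrist_torque"],s["time_s"],s["width"])
    if s["force"][2]>14: break
    if st: break
```

```text
129.3 False 129.21 [-0.427 -1.383  2.082] [-0.001 -0.178 -0.012] 30.7667 9.089734401678157
128.6 False 129.09 [-1.746  0.338  8.322] [0.131 0.146 0.041] 31.0167 8.655078186306167
127.9 False 129.09 [-2.207  0.542 14.689] [ 0.195  0.472 -0.033] 31.2667 8.476786139516127
```

Run:
```python
from h import *
y0=np.pi/2+BY
env.move_l(tcp([*C,128.7]),rot=down(y0),rate=5)
s=env.read_state();print(s["force"],s["wrist_torque"])
for a in np.r_[np.arange(.1,1.51,.1),1.55,1.6,1.64,1.68]:
    env.move_l(tcp([*C,128.7]),rot=down(y0-a),rate=15)
    s=env.read_state();M=R.from_quat(s["orientation"]).as_matrix();ya=np.arctan2(M[1,1],M[0,1])
    print(round(a,2),"act",round(y0-ya,3),s["tool_pos"]-tcp([*C,128.7]),s["force"],s["wrist_torque"],round(s["time_s"],2),s["qpos"][5])
    if abs(s["wrist_torque"][2])>.4 or np.linalg.norm(s["force"])>25: print("stop");break
```

```text
[-1.459  0.516  7.655] [ 0.108  0.163 -0.035]
0.1 act 0.1 [ 0.114 -0.033  0.424] [-0.867  0.88   8.651] [ 0.047  0.203 -0.018] 31.82 -1.889116750408218
0.2 act 0.2 [ 0.136 -0.123  0.428] [-1.093 -0.45   7.613] [ 0.047  0.156 -0.032] 32.08 -1.7891736048011073
0.3 act 0.3 [ 0.119 -0.117  0.426] [-1.319 -0.804  7.571] [-0.014  0.149 -0.025] 32.33 -1.6891504481262192
0.4 act 0.4 [ 0.116 -0.165  0.421] [-1.719 -0.903  7.886] [-0.108  0.154 -0.017] 32.58 -1.5891759014674727
0.5 act 0.5 [ 0.124 -0.186  0.417] [-1.665 -0.243  7.746] [-0.102  0.124  0.098] 32.83 -1.4892357308615327
0.6 act 0.6 [ 0.13  -0.191  0.429] [-1.937  0.138  8.102] [-0.125  0.162 -0.01 ] 33.08 -1.3892114324082938
0.7 act 0.7 [ 0.113 -0.208  0.428] [-0.772 -1.551  8.623] [-0.221  0.25   0.045] 33.33 -1.2892080255486327
0.8 act 0.799 [ 0.093 -0.239  0.439] [-1.093 -0.227  7.918] [-0.244  0.217  0.024] 33.58 -1.1892678554916387
0.9 act 0.9 [ 0.026 -0.263  0.422] [-1.402 -1.851  8.329] [-0.253  0.242  0.006] 33.83 -1.0892465553911674
1.0 act 0.999 [ 0.063 -0.292  0.46 ] [-1.612 -1.294  9.857] [-0.289  0.287  0.024] 34.08 -
[... 305 characters left out ...]
 0.351  0.016] 34.83 -0.6893168206204564
1.4 act 1.399 [-0.034 -0.326  0.435] [-1.469 -1.564  8.386] [-0.369  0.408  0.063] 35.08 -0.5892652860187574
1.5 act 1.499 [-0.035 -0.316  0.431] [-1.901 -1.768  8.172] [-0.342  0.406  0.099] 35.33 -0.4892714179790058
1.55 act 1.549 [-0.064 -0.314  0.426] [-2.452 -2.179  8.219] [-0.38   0.408  0.081] 35.58 -0.43959203012092546
1.6 act 1.599 [-0.114 -0.31   0.42 ] [-1.646 -1.426  8.35 ] [-0.359  0.389  0.132] 35.83 -0.3896194818747323
1.64 act 1.639 [-0.072 -0.345  0.432] [-2.824 -2.789  8.919] [-0.393  0.401  0.116] 36.08 -0.34965608918292257
1.68 act 1.679 [-0.058 -0.347  0.457] [-2.365 -0.927  8.679] [-0.336  0.426  0.125] 36.33 -0.30965917075268956
```

Run:
```python
from h import *
y0=np.pi/2+BY
for a in (1.71,1.74,1.77,1.80,1.83,1.86):
    env.move_l(tcp([*C,128.7]),rot=down(y0-a),rate=15); env.hold(.1)
    t=np.mean([env.read_state()["wrist_torque"] for _ in range(1)],0)
    s=env.read_state();M=R.from_quat(s["orientation"]).as_matrix();ya=np.arctan2(M[1,1],M[0,1])
    print(round(a,2),"act",round(y0-ya,3),s["force"],s["wrist_torque"],round(s["time_s"],2),s["tau"][5],s["width"])
    if s["wrist_torque"][2]>.35: print("stop");break
snap("scene","r1s",(110,100,90,80),8);snap("top","r1t",(300,170,120,100),6)
```

```text
1.71 act 1.709 [-2.664 -1.563  7.91 ] [-0.392  0.365  0.088] 36.67 0.1166690862737596 8.815416989879399
1.74 act 1.739 [-2.893 -1.668  8.442] [-0.367  0.447  0.125] 37.02 0.12107575312256813 8.61111844325588
1.77 act 1.769 [-1.896 -1.878  9.388] [-0.326  0.473  0.185] 37.38 0.15869717113673687 8.81062603376414
1.8 act 1.798 [-3.276 -1.03   9.685] [-0.306  0.46   0.204] 37.73 0.26884183287620544 8.597188215816734
1.83 act 1.828 [-2.257 -0.705  8.54 ] [-0.339  0.428  0.413] 38.08 0.3936827927827835 8.9124462124499
stop
```

View pics/r1s.png

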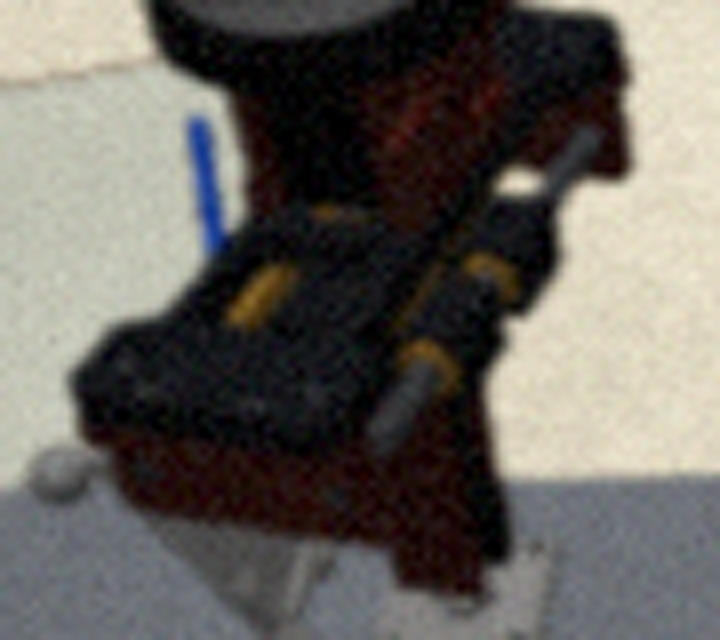

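View pics/r1t.png

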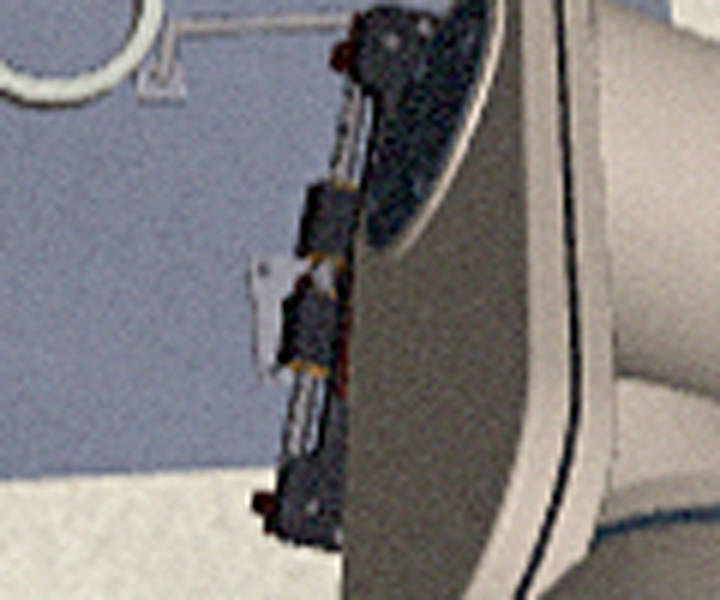

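Run:
```python
from h import *
y0=np.pi/2+BY
env.move_l(tcp([*C,128.7]),rot=down(y0-1.805),rate=15); env.hold(.6)
s=env.read_state();print(s["tool_pos"]-tcp([*C,128.7]),s["force"],s["wrist_torque"],s["time_s"],s["tau"][5],s["width"])
snap("scene","f1",None,1.5);snap("top","f2",None,1.5)
```

```text
[-0.134 -0.299  0.421] [-2.559 -1.991  8.835] [-0.334  0.455  0.208] 39.025 0.252310149371624 8.917709834443981
```

View pics/f1.png

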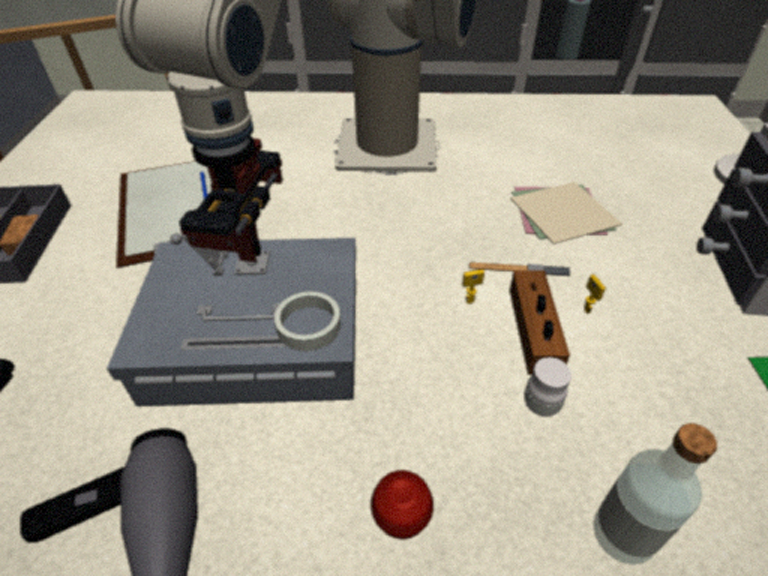

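View pics/f2.png

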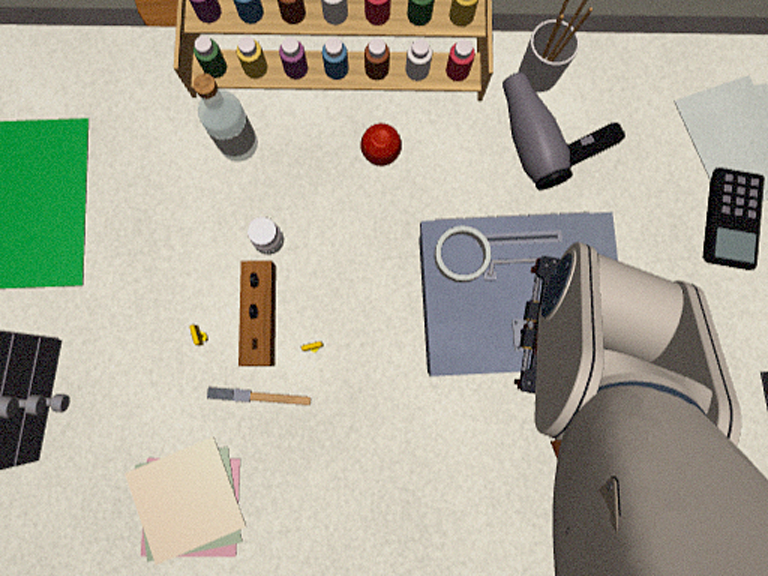

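Both locker keys are still in the block, with its near slot (top view 254,343) empty. The cover lies back with its knob at scene (177,240), and nothing else has moved.

Run:
```python
from h import *
workorder.sign_off()
```

```text
the job is handed in; nothing more can be done
```

The cash box is ready for you to lift the lid, and I handed the job in at about 39 s of the 67 s allowed. I got no verdict back.

- **Cover:** I lifted it by its knob and laid it back slowly onto its stop. It stayed there after I let go, and the last pictures still show it laid back.
- **Key:** I took the black double-bit key from the block and eased it in with small wiggles. I felt both sets of wafers at under 4 N. The collar then seated on the lock plate at the expected height, 129.1 mm against about 129; the highest push while seating was 14.7 N, and I eased it off to about 8 N.
- **Turn:** I turned it clockwise. The torque rose with the spring to about 0.12 N m, then climbed sharply from about 1.75 rad of wrist turn, which I take as the stop. I briefly reached 0.4 N m, then backed off. The gripper is still holding the key against the stop at about 0.2 N m with about 8 N downward.
- **Everything else:** the last two pictures show both locker keys, the tape roll, glue jar, brush and yellow look-alikes where they were.

Three checks were weaker or disagreed:
- **Camera positions:** the two cameras placed the keyhole about 4–6 mm apart, so I centred the key by feeling the slot walls. One of those four touches was only noise, so the sideways centring also rests on the other wall and on the forces staying low.
- **Stop angle:** the stop came about 0.05 rad later than the 1.70 rad expected from the quarter turn plus the key's play. I put that down to give in the grip.
- **Lock cylinder:** it is hidden under the gripper, so its turn is judged from torque and wrist angle, not seen.

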